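# Guard the panel's edge, then crack the stuck palette box and hold it ajar

## Robot

A 6-joint arm with a two-finger parallel gripper is mounted at the origin on the work surface. World frame = base frame: x ahead of the robot, y to its left, z up, the work surface at z = 0. Lengths are in m, angles in rad, forces in N, time in s.
With the tool pointing down it reaches from about 0.35 to 1 m from the base axis. Payload 7.1 kg.
Tool frame: the origin (TCP) lies midway between the tips of the shut fingers; the grasp point (between the pads) lies 19 mm behind it; z points along the fingers, y is the line along which they close (so a half turn about z gives the same grasp; the last joint's range is limited). The gripper opens to 85 mm and grips with 20 to 120 N. Pads are 22 mm wide; open, the fingers measure 114 mm over their backs; the gripper's body (76 mm by 85 mm) begins 54 mm behind the grasp point. The pads swing forward as they close: fully open they stand 13 mm farther back than shut.
Start: joints at [1.12, 0.423, 1.63, -0, 1.089, -0.019], TCP at [0.262, 0.568, 0.231] pointing down, gripper open.
Joint ranges: [-3, 3], [-0.9, 2.11], [0.09, 2.58], [-1.31, 4.45], [0.11, 2.69], [-2.54, 2.54]. Speed limits (rad/s): [2.39, 2.39, 3.01, 3.14, 3.14, 3.14].

## Interface

Orientations are given as a rotation vector (axis times angle).
In Python, from bench import r gives the robot as it stands.
- The arm moves only by the tool carry_out, never from a script. Its argument "increments" is a list of rows, each an object with "travel": the shift along the tool's x, y, z each as a share of 0.2 m, from -1 to 1, a list of three; "rotation": the turn, a rotation vector about the tool's x, y, z each as a share of 45 degrees, from -1 to 1, a list of three. In form: [{"travel": [dx, dy, dz], "rotation": [wx, wy, wz]}, ...]. A call has 1 to 5 rows; each row is the pose to reach, as a shift and turn from the pose commanded when the call began, along the tool's axes at that moment; what a row does not reach only later rows make up. A row lasts 1/12 s, in which the tool goes at most 41.7 mm and 7.16 degrees, less where a joint would pass 70% of its speed; a pose out of reach is approached as far as the arm can. A call with a number of a shift or a turn outside -1 to 1 is refused whole. A call with a gripper value outside its range is refused whole. "grip" is the opening, from 0 (shut) to 1 (fully open), set as the call begins (left out, the last holds). The fingers move at their own pace and stop on an object; the grip force is fixed at half the most. Time passes only in rows, so rows that repeat a pose let the fingers close. It gives the time, the measured TCP pose, the force, the opening and the grip force at its end, in the units of the state.
- r.get_state(): the state, without advancing time (a new reading comes with each control period).
- r.capture(name): name is "scene" or "top" or "wrist"; returns the picture (384x512x3 uint8, red, green, blue); there is no depth.
- r.camera_model(name): a dict with "mtx" (3x3 intrinsics, pixels), "D" ([k1, k2, p1, p2, k3] as OpenCV has them; the pictures are not rectified), "extrinsics" (4x4, takes a point from world to camera coordinates); the wrist camera has in their place "hand_eye" (4x4, takes a point from camera to tool coordinates, whose origin is the TCP and whose axes are the flange's). Camera axes: x right, y up, looking along -z (the intrinsics and any distortion apply to the point x, -y, -z); pixel columns grow to the right and rows downward; lengths in m; the calibration is good to about 2 mm. A picture is of the moment at which its call begins: read the wrist's pose just before it. camera_model takes no time and is no camera call.
- r.sign_off(): hands the job in; it is judged then, once.
The state is a dict: "time": time; "joint_pos": joint angles; "joint_velocities": joint speeds; "tau": joint torques, N m; "tool_pos": TCP position; "tool_rot": TCP orientation; "wrist_force": force on the tool from outside, world axes, zero at the start; "wrist_torque": the same for the moment, N m; "grip_width": opening from 0.0 (shut) to 1.0 (fully open); "grasp_force": force on a finger pad.
Only numpy, scipy, OpenCV 4.12 (cv2) and the standard library are available. Lean on these libraries where they do the work, as an engineer would, in place of code of your own. Each camera call takes 0.05 s, during which the arm holds its last target. There are 200 camera calls.

## Task

I am about to paint the side of the panel that faces you: pick up the steel paint guard by its black grip and lay it flat on the bench with its whole working edge (the long edge farther from the grip) flush against the foot of that side, and let go of it. Only then, so that the paints do not dry out, take the blue palette lid by its orange pull tab, break it free of its sticking seal without letting it fly up, and finish while still holding it, steady, about 30 mm ajar at the front, so that I can reach in with a brush. Leave the guard flush and the bottles and other things on the bench where they are.

Things in the scene. Friction and masses are not known exactly. Their poses are not given: they have to be found in the camera images.
- panel: painted wooden panel with purple sides, fixed on the bench: 220 mm deep (its x), 280 mm wide (y), 32 mm thick. Origin: foot of the side facing the robot, middle of its width, at bench height. x points from that side into the panel (away from the robot), y along the side, z up. The panel may be left or right of the robot, the palette box on the other side.
- guard_grip (a point): paint guard, loose steel straightedge, about 0.24 kg: blade 80 (x) x 240 (y) x 4 mm with an upstanding black grip bar 14 (x) x 110 (y) mm, its top 34 mm above the bench. This point: centre of the grip bar, 19 mm above the bench, midway along the blade. Working edge, parallel to y, 50 mm from here towards +x; back edge 30 mm towards -x. Starts before the panel, working edge roughly towards it.
- edge_left (a point): the +y end of the guard's working edge (120 mm from its middle), 2 mm above the blade's underside; axes as guard_grip
- edge_right (a point): the -y end of the guard's working edge (120 mm from its middle), 2 mm above the blade's underside; axes as guard_grip
- palette: white airtight palette box taped fast to the bench: 160 mm deep (its x), 220 mm wide (y), 42 mm high; blue lid hinged along the back, its top 48 mm above the bench. Origin: foot of the front wall, middle, at bench height. x points from front to hinge (away from the robot), y along the front, z up. Hinge axis parallel to y, 166 mm behind the front wall, 42 mm above the bench.
- lid_tab (a point): centre of the orange pull tab in the middle of the lid's front edge: sticks out 32 mm to the front, 36 mm wide (y), 12 mm thick, free space below and beside it: pinch it across its width from above. Shut, the centre is 41 mm above the bench, 21 mm before the front wall, 187 mm from the hinge axis. Turns with the lid; axes as the palette's when shut.
- lid (a joint): opening angle of the lid, rad: 0 shut, growing as the front rises. Front edge 170 mm from the hinge, so 0.18 is about 30 mm ajar. The lid weighs about 0.2 kg, on a free hinge. Its seal clings: about 10 to 15 N upwards at the tab, resisting over the first 10 mm or so, then it gives way and only the lid's weight is left. Let go, the lid drops back onto the seal, under 12 mm open.
- paint_violet: violet paint bottle, 42 mm diameter, 125 mm tall; loose bystander, not to be moved; origin at the centre of its underside
- paint_yellow: yellow paint bottle, 46 mm diameter, 140 mm tall; loose bystander, not to be moved; origin at the centre of its underside
- dropper: white dropper bottle with black cap, 34 mm diameter, 105 mm tall; loose bystander, not to be moved; origin at the centre of its underside
- tape_roll: roll of bright green tape lying flat, 72 mm diameter, 24 mm tall; loose bystander, not to be moved; origin at the centre of its underside
- flask: red drinking flask with steel cap, 72 mm diameter, 230 mm tall; loose bystander, not to be moved; origin at the centre of its underside
- brush_cup: white paper cup with brushes, 80 mm diameter at the rim, 250 mm tall over the brushes; loose bystander, not to be moved; origin at the centre of its underside
- gel_jar: low jar of gel with white cap, 64 mm diameter, 62 mm tall; loose bystander, not to be moved; origin at the centre of its underside

How it is judged:
On the way, in this order (a step that is already met when the one before it is completed fails the run):
1. the guard lies flat on the bench, let go, its whole working edge flush against the panel's near side, the lid still shut (x of edge_left in the frame of panel between -0.0025 and 0.002 m and y of edge_left in the frame of panel between -0.145 and 0.145 m and height (world z) of each of edge_left, edge_right below 0.006 m and x of edge_right in the frame of panel between -0.0025 and 0.002 m and y of edge_right in the frame of panel between -0.145 and 0.145 m and angle between guard_grip's own z axis and vertical below 0.05 rad and contact force between the fingers and guard below 0.1 N and linear speed of guard below 0.01 m/s and value of joint lid below 0.03 rad), for 0.2 s.
2. the lid has broken free of its seal and is 20 to 42 mm ajar, in the gripper (value of joint lid between 0.12 and 0.25 rad and contact force between the fingers and lid above 0.4 N), for 0.2 s.
At the end, for the whole second after the job is handed in: The lid is held still by the gripper between 20 and 42 mm ajar at the front (0.12 to 0.25 rad), its weight on the fingers (over 0.4 N) and not left on the seal; the guard lies flat and untouched with both ends of its working edge within 2.5 mm of the panel's near side and within its width (all of step 2 and x of edge_left in the frame of panel between -0.0025 and 0.002 m and y of edge_left in the frame of panel between -0.145 and 0.145 m and height (world z) of each of edge_left, edge_right below 0.006 m and x of edge_right in the frame of panel between -0.0025 and 0.002 m and y of edge_right in the frame of panel between -0.145 and 0.145 m and angle between guard_grip's own z axis and vertical below 0.05 rad and contact force between the fingers and guard below 0.1 N and velocity of joint lid between -0.03 and 0.03 rad/s); the arm keeps its last pose, push and grip.
It fails at once if the lid flies up: more than 65 mm open at the front (0.39 rad) (value of joint lid above 0.39 rad).
It fails at once if the lid is opened (more than 10 mm) while the guard is not flush against the panel (value of joint lid above 0.06 rad and not (x of edge_left in the frame of panel between -0.0025 and 0.002 m and y of edge_left in the frame of panel between -0.145 and 0.145 m and height (world z) of each of edge_left, edge_right below 0.006 m and x of edge_right in the frame of panel between -0.0025 and 0.002 m and y of edge_right in the frame of panel between -0.145 and 0.145 m and angle between guard_grip's own z axis and vertical below 0.05 rad)).
It fails at once if a bystander is shifted more than 25 mm or knocked over (distance of any of paint_violet, paint_yellow, dropper, tape_roll, flask, brush_cup, gel_jar from where it was at the start of the episode above 0.025 m or angle between any of paint_violet, paint_yellow, dropper, tape_roll, flask, brush_cup, gel_jar's own z axis and vertical above 0.5 rad).
It also fails if it takes over 54 s, if anything falls off the work surface, if the arm or the gripper's body presses on something with over 40 N, if the wrist force passes 120 N, or if a joint passes its speed limit or range.

## Working session

There is one attempt and no reset: what is moved stays moved. The work goes in short steps, Python scripts to look and compute and a tool call to move; the robot and the scene stay as the last step left them, time stands still between calls to the robot, and variables do not carry over. Pictures are saved under pics/ and viewed, at most 11 in all, crops included, and the job is handed in when it is done.

Besides the shell and the picture viewer there is one more tool, called as name(argument=value, ...) on one line, values as JSON. carry_out: Moves the arm, as the interface text tells. Its arguments: {"type":"object","properties":{"increments":{"type":"array"},"grip":{"type":"number"}},"required":["increments"]}

```bash
mkdir -p pics; python3 - <<'E'
from bench import r
import cv2,numpy as np
for n in("scene","top"):
    im=r.capture(n); cv2.imwrite(f"pics/{n}0.png",im[:,:,::-1]); 
    m=r.camera_model(n); print(n,np.round(m["mtx"],1).tolist(),m["D"],np.round(m["extrinsics"],3).tolist())
print(r.camera_model("wrist"))
print(r.get_state())
E
```

```text
scene [[381.2, 0.0, 253.8], [0.0, 381.2, 190.2], [0.0, 0.0, 1.0]] [8.78717166e-05 0.00000000e+00 0.00000000e+00 0.00000000e+00
 0.00000000e+00] [[0.762, 0.647, -0.016, -0.45], [-0.424, 0.517, 0.744, 0.179], [0.49, -0.56, 0.668, -1.755], [0.0, 0.0, 0.0, 1.0]]
top [[416.9, 0.0, 257.8], [0.0, 416.9, 194.7], [0.0, 0.0, 1.0]] [0.04890571 0.         0.         0.         0.        ] [[-0.021, -1.0, 0.023, 0.002], [0.986, -0.017, 0.166, -0.596], [-0.166, 0.026, 0.986, -1.326], [0.0, 0.0, 0.0, 1.0]]
{'mtx': array([[267.46453288,   0.        , 256.91150649],
       [  0.        , 267.46453288, 190.42346412],
       [  0.        ,   0.        ,   1.        ]]), 'D': array([-0.01333484,  0.        ,  0.        ,  0.        ,  0.        ]), 'hand_eye': array([[-2.71077734e-04,  9.65356757e-01,  2.60933435e-01,
         6.64043933e-02],
       [ 9.99999696e-01,  4.52312864e-04, -6.34512890e-04,
        -5.80269446e-04],
       [-7.30554856e-04,  2.60933184e-01, -9.65356587e-01,
        -1.43225478e-01],
       [ 0.00000000e+00,  0.00000000e+00,  0.00000000e+00,
         1.00000000e+00]])}
{'time': 0.1, 'joint_pos': array([ 1.12000336e+00,  4.23779819e-01,  1.63058857e+00,  4.47099193e-06,
        1.08854749e+00, -1.90105473e-02]), 'joint_velocities': array([ 0.00035422, -0.00129813, -0.00059494,  0.00061206, -0.00054655,
        0.00166406]), 'tau': array([ 6.14032742e-04, -5.58427370e+01, -2.82446444e+01, -6.14098724e-06,
        2.92442834e-03,  7.23074550e-06]), 'tool_pos': array([0.26133529, 0.56722805, 0.23062361]), 'tool_rot': array([-6.72922054e-01, -3.06835739e+00,  2.01977788e-03]), 'wrist_force': array([ 0.13208666, -0.1158962 ,  0.46812427]), 'wrist_torque': array([-0.01195462, -0.01680495, -0.01221916]), 'grasp_force': 0.0, 'grip_width': 1.0022012224524708}
```

View pics/scene0.png

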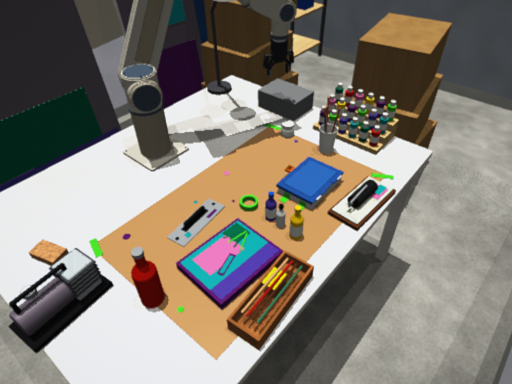

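View pics/top0.png

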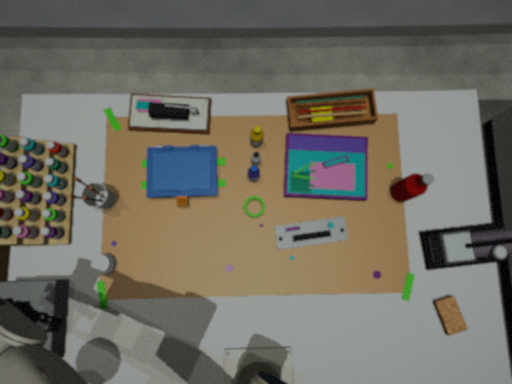

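The top view shows the panel at about (326,167), the guard at (311,234) with its black grip at (312,236), the lid at (182,172) and the orange tab at (183,201). The bottles sit between them at x≈255.

```bash
cat > h.py <<'E'
from bench import r
import cv2,numpy as np
from scipy.spatial.transform import Rotation as R
def cam(n,st=None):
    m=r.camera_model(n)
    if n=="wrist":
        T=np.eye(4);T[:3,:3]=R.from_rotvec(st["tool_rot"]).as_matrix();T[:3,3]=st["tool_pos"]
        W=T@m["hand_eye"]
    else: W=np.linalg.inv(m["extrinsics"])
    return m["mtx"],m["D"],W
def cast(c,px,z):
    K,D,W=c
    u=cv2.undistortPoints(np.float64(px).reshape(-1,1,2),K,D).reshape(-1,2)
    d=np.c_[u[:,0],-u[:,1],-np.ones(len(u))]@W[:3,:3].T
    o=W[:3,3]
    return o+d*((z-o[2])/d[:,2])[:,None]
def big(mask,box=None):
    m=mask.astype(np.uint8)
    if box: 
        k=np.zeros_like(m);x0,y0,x1,y1=box;k[y0:y1,x0:x1]=1;m*=k
    cs,_=cv2.findContours(m,cv2.RETR_EXTERNAL,cv2.CHAIN_APPROX_NONE)
    return max(cs,key=cv2.contourArea)
def rect(c,cnt,z):
    p=cast(c,cnt.reshape(-1,2),z)
    (cx,cy),(w,h),a=cv2.minAreaRect((p[:,:2]*1000).astype(np.float32))
    if w<h: w,h,a=h,w,a+90
    a=(a+90)%180-90   # long-axis direction deg from x
    return np.round([cx,cy,w,h,a],1)
E
python3 - <<'E'
from h import *
c=cam("top"); im=r.capture("top"); hsv=cv2.cvtColor(im,cv2.COLOR_RGB2HSV)
H,S,V=cv2.split(hsv)
print("px",[hsv[y,x].tolist() for x,y in((282,240),(312,237),(326,138),(182,160),(183,201),(300,260))])
g=(S<70)&(V>80)
print("guard",rect(c,big(g,(265,210,360,260)),.004))
b=V<60
print("grip",rect(c,big(b,(280,222,345,250)),.034))
o=((H<14)&(S>180)&(V>90))
print("tab",rect(c,big(o,(165,190,200,215)),.047))
bl=(H>98)&(H<125)&(S>120)
print("lid",rect(c,big(bl,(135,135,230,205)),.048))
pu=(H>128)&(H<150)&(S>90)|((H>80)&(H<98)&(S>100))|((H>150)&(S>80))
print("panel",rect(c,big(pu,(275,125,375,205)),.032))
E
```

```text
px [[90, 12, 130], [78, 36, 35], [127, 150, 117], [105, 155, 138], [16, 201, 118], [20, 95, 153]]
guard [ 471.7 -186.1  244.6   84.6  -82.9]
grip [ 460.8 -183.5  118.6   15.7  -83. ]
tab [593.5 246.3   0.    0.    0. ]
lid [683.  241.8 226.6 170.1 -88.8]
panel [ 695.1 -242.7  278.6  221.8   86.1]
```

```bash
cat >> h.py <<'E'
def go(x,y,z,yaw):
    "x,y,z m of the TCP, yaw deg of tool y; prints shares of the whole move"
    s=r.get_state();A=R.from_rotvec(s["tool_rot"]);t=np.deg2rad(yaw)
    yy=np.array([np.cos(t),np.sin(t),0]);zz=np.array([0,0,-1.])
    B=R.from_matrix(np.c_[np.cross(yy,zz),yy,zz])
    print("travel",np.round(A.inv().apply(np.array([x,y,z])-s["tool_pos"])/.2,3),"rot",np.round((A.inv()*B).as_rotvec()/(np.pi/4),3),"t",s["time"],"at",np.round(s["tool_pos"],4),"F",np.round(s["wrist_force"],1))
E
python3 -c "
from h import *
go(.45,-.17,.23,7.1)"
```

```text
travel [-2.399 -2.953  0.007] rot [-1.000e-03  1.000e-03  1.292e+00] t 0.15 at [0.2614 0.5672 0.2307] F [-0.8  0.7  0. ]
```

carry_out(increments=[{"travel": [-0.126, -0.155, 0], "rotation": [0, 0, 0]}, {"travel": [-0.252, -0.31, 0], "rotation": [0, 0, 0]}, {"travel": [-0.378, -0.465, 0], "rotation": [0, 0, 0]}, {"travel": [-0.504, -0.62, 0], "rotation": [0, 0, 0]}, {"travel": [-0.63, -0.775, 0], "rotation": [0, 0, 0]}], grip=1)

```text
time: 0.57
tool_pos: [0.3109, 0.3723, 0.2311]
tool_rot: [-0.672, -3.069, 0.001]
wrist_force: [1.0, -0.7, -0.8]
grip_width: 0.998
grasp_force: 0.0
```

carry_out(increments=[{"travel": [-0.126, -0.155, 0], "rotation": [0, 0, 0]}, {"travel": [-0.252, -0.31, 0], "rotation": [0, 0, 0]}, {"travel": [-0.378, -0.465, 0], "rotation": [0, 0, 0]}, {"travel": [-0.504, -0.62, 0], "rotation": [0, 0, 0]}, {"travel": [-0.63, -0.775, 0], "rotation": [0, 0, 0]}])

```text
time: 0.98
tool_pos: [0.3605, 0.1788, 0.2314]
tool_rot: [0.672, 3.069, 0.0]
wrist_force: [1.1, 0.1, -0.4]
grip_width: 0.997
grasp_force: 0.0
```

carry_out(increments=[{"travel": [-0.126, -0.155, 0], "rotation": [0, 0, 0.13]}, {"travel": [-0.252, -0.31, 0], "rotation": [0, 0, 0.26]}, {"travel": [-0.378, -0.465, 0], "rotation": [0, 0, 0.39]}, {"travel": [-0.504, -0.62, 0], "rotation": [0, 0, 0.52]}, {"travel": [-0.63, -0.775, 0], "rotation": [0, 0, 0.65]}])

```text
time: 1.4
tool_pos: [0.4101, -0.0149, 0.2315]
tool_rot: [1.433, 2.795, 0.0]
wrist_force: [0.8, 0.3, 0.0]
grip_width: 0.999
grasp_force: 0.0
```

```bash
python3 -c "
from h import *
go(.45,-.17,.23,7.1)"
```

```text
travel [-0.746 -0.291  0.007] rot [0.    0.    0.636] t 1.4 at [ 0.4101 -0.0149  0.2315] F [0.8 0.3 0. ]
```

carry_out(increments=[{"travel": [-0.15, -0.06, 0], "rotation": [0, 0, 0.13]}, {"travel": [-0.3, -0.12, 0], "rotation": [0, 0, 0.26]}, {"travel": [-0.45, -0.175, 0], "rotation": [0, 0, 0.39]}, {"travel": [-0.6, -0.23, 0], "rotation": [0, 0, 0.52]}, {"travel": [-0.746, -0.291, 0.007], "rotation": [0, 0, 0.636]}])

```text
time: 1.82
tool_pos: [0.4512, -0.1696, 0.23]
tool_rot: [2.08, 2.354, 0.0]
wrist_force: [1.1, 1.3, 0.3]
grip_width: 0.999
grasp_force: 0.0
```

```bash
python3 - <<'E'
from h import *
s=r.get_state(); im=r.capture("wrist"); cv2.imwrite("pics/w1.png",im[:,:,::-1])
print(s["tool_pos"],s["tool_rot"])
E
```

```text
[ 0.45115343 -0.16958913  0.23004447] [2.07987072e+00 2.35400201e+00 3.39968145e-04]
```

View pics/w1.png

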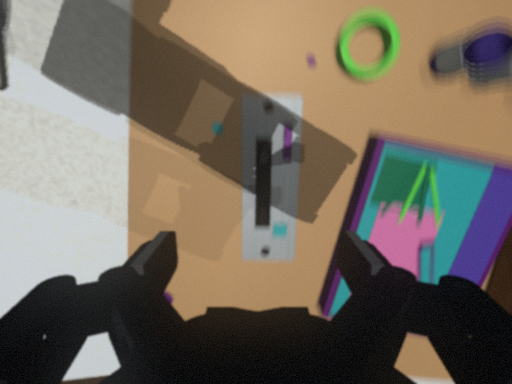

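The wrist view shows the guard at (272,178), its grip at (263,182), and the panel foot running from about (372,135) to (319,303). I'll measure these edges.

```bash
cat > m.py <<'E'
from h import *
def line(p,name):
    vx,vy,x0,y0=cv2.fitLine((p[:,:2]*1000).astype(np.float32),cv2.DIST_HUBER,0,.01,.01).ravel()
    if vy<0: vx,vy=-vx,-vy
    print(name,"yaw",round(np.degrees(np.arctan2(-vx,vy)),2),"pt",round(x0,1),round(y0,1),"x@y=-235",round(x0+(-235-y0)*vx/vy,1),len(p))
E
python3 - <<'E'
from m import *
s=r.get_state(); c=cam("wrist",s); im=r.capture("wrist"); H,S,V=cv2.split(cv2.cvtColor(im,cv2.COLOR_RGB2HSV))
pu=(H>125)&(H<170)&(S>60)
foot=[];
for y in range(160,300,4):
    w=np.where(pu[y,305:400])[0]
    if len(w): foot.append((305+w[0]-.5,y))
line(cast(c,foot,0),"foot")
c2=cam("top"); 
b=V<45; g=big(b,(245,125,280,235)); print("grip",rect(c,g,.034))
gm=(S<60)&(V>60); e=[];k=[]
for y in range(105,250,4):
    w=np.where(gm[y,225:325])[0]+225
    if len(w): e.append((w[-1]+.5,y));k.append((w[0]-.5,y))
line(cast(c,e,.004),"edge");line(cast(c,k,.004),"back")
print(foot[::6],e[::6],k[::6])
E
```

```text
foot yaw -3.47 pt 587.8 -266.2 x@y=-235 589.7 35
grip [ 459.6 -178.5  110.8   19.1  -82.6]
edge yaw 6.96 pt 512.0 -185.8 x@y=-235 518.0 37
back yaw 7.09 pt 431.4 -194.2 x@y=-235 436.5 37
[(np.float64(359.5), 160), (np.float64(352.5), 184), (np.float64(345.5), 208), (np.float64(368.5), 232), (np.float64(332.5), 256), (np.float64(325.5), 280)] [(np.float64(299.5), 105), (np.float64(299.5), 129), (np.float64(298.5), 153), (np.float64(297.5), 177), (np.float64(296.5), 201), (np.float64(295.5), 225), (np.float64(294.5), 249)] [(np.float64(238.5), 105), (np.float64(238.5), 129), (np.float64(239.5), 153), (np.float64(239.5), 177), (np.float64(240.5), 201), (np.float64(241.5), 225), (np.float64(241.5), 249)]
```

```bash
python3 -c "
from h import *
go(.4605,-.181,.06,7.0);go(.4605,-.181,.009,7.0)"
```

```text
travel [-0.051  0.035  0.85 ] rot [0.001 0.002 0.001] t 1.9167 at [ 0.4521 -0.1714  0.2299] F [0.5 0.6 0.7]
travel [-0.051  0.035  1.105] rot [0.001 0.002 0.001] t 1.9167 at [ 0.4521 -0.1714  0.2299] F [0.5 0.6 0.7]
```

carry_out(increments=[{"travel": [-0.015, 0.01, 0.17], "rotation": [0, 0, 0]}, {"travel": [-0.03, 0.02, 0.34], "rotation": [0, 0, 0]}, {"travel": [-0.04, 0.03, 0.51], "rotation": [0, 0, 0]}, {"travel": [-0.051, 0.035, 0.68], "rotation": [0, 0, 0]}, {"travel": [-0.051, 0.035, 0.82], "rotation": [0, 0, 0]}], grip=0.6)

```text
time: 2.33
tool_pos: [0.4585, -0.1764, 0.0639]
tool_rot: [-2.072, -2.36, 0.0]
wrist_force: [-0.8, -0.5, 0.1]
grip_width: 0.6
grasp_force: 0.0
```

carry_out(increments=[{"travel": [0, 0, 0.02], "rotation": [0, 0, 0]}, {"travel": [0, 0, 0.02], "rotation": [0, 0, 0]}, {"travel": [0, 0, 0.02], "rotation": [0, 0, 0]}])

```text
time: 2.58
tool_pos: [0.4595, -0.1768, 0.0627]
tool_rot: [2.073, 2.361, 0.0]
wrist_force: [0.0, 0.1, -0.2]
grip_width: 0.604
grasp_force: 0.0
```

```bash
python3 - <<'E'
from h import *
s=r.get_state(); im=r.capture("wrist"); cv2.imwrite("pics/w2.png",im[:,:,::-1])
go(.4605,-.181,.009,7.0)
E
```

```text
travel [-0.019 -0.001  0.272] rot [0.002 0.001 0.009] t 2.6333 at [ 0.4601 -0.1771  0.0634] F [ 0.5 -0.2  0.4]
```

View pics/w2.png

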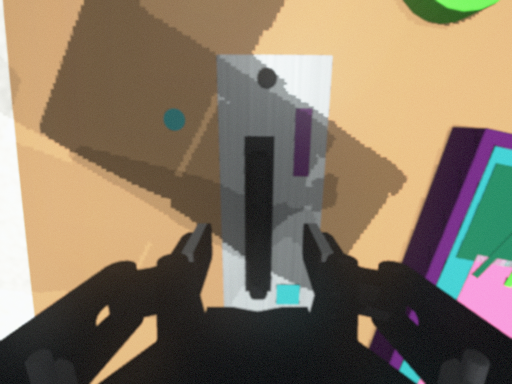

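The grip bar (x≈259) is centred between the fingertips (210 and 303). I'll go down and close.

carry_out(increments=[{"travel": [-0.01, 0, 0.1], "rotation": [0, 0, 0]}, {"travel": [-0.019, 0, 0.19], "rotation": [0, 0, 0]}, {"travel": [-0.019, 0, 0.25], "rotation": [0, 0, 0]}, {"travel": [-0.019, 0, 0.268], "rotation": [0, 0, 0]}, {"travel": [-0.019, 0, 0.268], "rotation": [0, 0, 0]}])

```text
time: 3.05
tool_pos: [0.4597, -0.1807, 0.0086]
tool_rot: [-2.073, -2.36, 0.0]
wrist_force: [0.9, 0.8, -0.4]
grip_width: 0.602
grasp_force: 0.0
```

carry_out(increments=[{"travel": [0, 0, 0], "rotation": [0, 0, 0]}, {"travel": [0, 0, 0], "rotation": [0, 0, 0]}, {"travel": [0, 0, 0], "rotation": [0, 0, 0]}, {"travel": [0, 0, 0], "rotation": [0, 0, 0]}, {"travel": [0, 0, 0], "rotation": [0, 0, 0]}], grip=0)

```text
time: 3.47
tool_pos: [0.4603, -0.181, 0.0094]
tool_rot: [2.073, 2.359, 0.001]
wrist_force: [-1.0, 0.4, 5.7]
grip_width: 0.154
grasp_force: 59.6
```

```bash
python3 -c "
from h import *
print(r.get_state()['grip_width'],r.get_state()['grasp_force']);go(.51,-.229,.010,-3.6)"
```

```text
0.15368139362026745 59.64535117149353
travel [-0.27   0.216 -0.003] rot [0.002 0.001 0.244] t 3.4667 at [ 0.4603 -0.181   0.0094] F [-1.   0.4  5.7]
```

carry_out(increments=[{"travel": [0, 0, -0.025], "rotation": [0, 0, 0]}, {"travel": [-0.09, 0.07, -0.025], "rotation": [0, 0, 0.08]}, {"travel": [-0.18, 0.14, -0.025], "rotation": [0, 0, 0.16]}, {"travel": [-0.27, 0.216, -0.025], "rotation": [0, 0, 0.244]}, {"travel": [-0.27, 0.216, -0.025], "rotation": [0, 0, 0.244]}])

```text
time: 3.88
tool_pos: [0.514, -0.2321, 0.0147]
tool_rot: [2.289, 2.142, 0.004]
wrist_force: [1.4, -0.2, -2.1]
grip_width: 0.151
grasp_force: 58.9
```

```bash
python3 - <<'E'
from m import *
s=r.get_state(); c=cam("wrist",s); im=r.capture("wrist"); cv2.imwrite("pics/w3.png",im[:,:,::-1])
go(.51,-.229,.010,-3.6)
E
```

```text
travel [ 0.007 -0.009  0.02 ] rot [ 0.004  0.002 -0.001] t 3.9333 at [ 0.5116 -0.2305  0.0141] F [-0.2  0.6 -1.8]
```

View pics/w3.png

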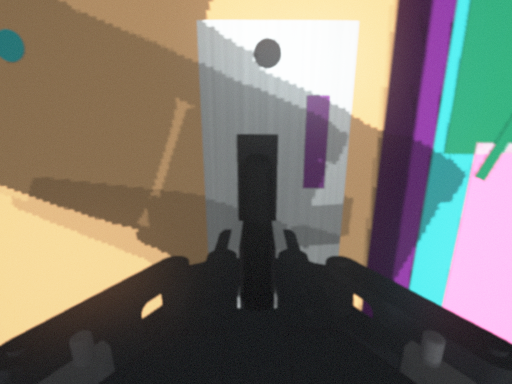

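The guard is held level at (270,140). Its working edge runs (357,22)→(340,262) and the panel foot (392,15)→(370,250), so they are nearly parallel. I'll measure the gap.

```bash
cat > gap.py <<'E'
from m import *
import sys
ze=float(sys.argv[1])
s=r.get_state(); c=cam("wrist",s); im=r.capture("wrist"); H,S,V=cv2.split(cv2.cvtColor(im,cv2.COLOR_RGB2HSV))
e=[];f=[]
for y in range(30,240,3):
    w=np.where((S[y,330:420]>65))[0]   # first coloured pixel right of blade
    if len(w): e.append((330+w[0]-.5,y))
    p=np.where((H[y,350:430]>125)&(H[y,350:430]<170)&(S[y,350:430]>60))[0]
    if len(p): f.append((350+p[0]-.5,y))
print(e[::12],f[::12])
line(cast(c,e,ze),"edge");line(cast(c,f,0),"foot");go(.52,-.23,.01,-3.6)
E
python3 gap.py 0.008
```

```text
[(np.float64(359.5), 30), (np.float64(356.5), 66), (np.float64(353.5), 102), (np.float64(348.5), 138), (np.float64(345.5), 174), (np.float64(342.5), 210)] [(np.float64(402.5), 30), (np.float64(398.5), 66), (np.float64(393.5), 102), (np.float64(388.5), 138), (np.float64(383.5), 174), (np.float64(378.5), 210)]
edge yaw -4.14 pt 565.3 -178.1 x@y=-235 561.2 70
foot yaw -4.31 pt 590.9 -180.2 x@y=-235 586.8 70
travel [-0.001  0.052  0.018] rot [0. 0. 0.] t 3.9833 at [ 0.5097 -0.2292  0.0136] F [-1.7  0.1 -1.9]
```

carry_out(increments=[{"travel": [0, 0.03, 0], "rotation": [0, 0, 0.004]}, {"travel": [0, 0.06, 0.01], "rotation": [0, 0, 0.004]}, {"travel": [0, 0.09, 0.022], "rotation": [0, 0, 0.004]}, {"travel": [0, 0.105, 0.022], "rotation": [0, 0, 0.004]}, {"travel": [0, 0.11, 0.022], "rotation": [0, 0, 0.004]}])

```text
time: 4.4
tool_pos: [0.5311, -0.2297, 0.0094]
tool_rot: [-2.291, -2.147, 0.001]
wrist_force: [-6.7, 0.3, 9.9]
grip_width: 0.155
grasp_force: 60.5
```

carry_out(increments=[{"travel": [0, 0.005, 0], "rotation": [0, 0, 0]}, {"travel": [0, 0.01, 0], "rotation": [0, 0, 0]}, {"travel": [0, 0.015, 0], "rotation": [0, 0, 0]}, {"travel": [0, 0.015, 0], "rotation": [0, 0, 0]}])

```text
time: 4.73
tool_pos: [0.5337, -0.2298, 0.0094]
tool_rot: [-2.291, -2.147, 0.002]
wrist_force: [-6.3, 0.5, 9.1]
grip_width: 0.148
grasp_force: 60.4
```

carry_out(increments=[{"travel": [0, 0.005, 0], "rotation": [0, 0, 0]}, {"travel": [0, 0.01, 0], "rotation": [0, 0, 0]}, {"travel": [0, 0.015, 0], "rotation": [0, 0, 0]}, {"travel": [0, 0.015, 0], "rotation": [0, 0, 0]}])

```text
time: 5.07
tool_pos: [0.5367, -0.23, 0.0094]
tool_rot: [-2.291, -2.147, 0.002]
wrist_force: [-5.3, 1.3, 9.1]
grip_width: 0.148
grasp_force: 60.5
```

```bash
python3 gap.py 0.004
```

```text
[(np.float64(368.5), 30), (np.float64(363.5), 66), (np.float64(353.5), 102), (np.float64(349.5), 138), (np.float64(346.5), 174), (np.float64(343.5), 210)] [(np.float64(362.5), 30), (np.float64(363.5), 66), (np.float64(353.5), 102), (np.float64(349.5), 138), (np.float64(349.5), 174), (np.float64(349.5), 210)]
edge yaw -5.03 pt 591.3 -174.0 x@y=-235 585.9 70
foot yaw -1.84 pt 593.1 -179.7 x@y=-235 591.3 70
travel [-0.006 -0.083 -0.003] rot [-0.003 -0.001 -0.003] t 5.1167 at [ 0.5367 -0.23    0.0094] F [-6.1  1.2  8.4]
```

carry_out(increments=[{"travel": [0, 0.005, 0], "rotation": [0, 0, 0]}, {"travel": [0, 0.01, 0], "rotation": [0, 0, 0]}, {"travel": [0, 0.01, 0], "rotation": [0, 0, 0]}])

```text
time: 5.37
tool_pos: [0.5372, -0.23, 0.0094]
tool_rot: [-2.289, -2.145, 0.004]
wrist_force: [-11.8, -0.7, 13.2]
grip_width: 0.153
grasp_force: 61.2
```

carry_out(increments=[{"travel": [0, 0.005, 0], "rotation": [0, 0, 0]}, {"travel": [0, 0.01, 0], "rotation": [0, 0, 0]}, {"travel": [0, 0.01, 0], "rotation": [0, 0, 0]}])

```text
time: 5.62
tool_pos: [0.5372, -0.2299, 0.0094]
tool_rot: [-2.287, -2.143, 0.007]
wrist_force: [-18.4, -1.7, 19.8]
grip_width: 0.154
grasp_force: 62.1
```

```bash
python3 - <<'E'
from h import *
s=r.get_state(); im=r.capture("wrist"); cv2.imwrite("pics/w4.png",cv2.resize(im[:270,256:456,::-1],None,fx=2.2,fy=2.2,interpolation=cv2.INTER_NEAREST))
print(s["wrist_torque"],s["wrist_force"])
E
```

```text
[-0.44888562  2.46452278 -0.05379845] [-18.3547924   -1.71537048  19.81163779]
```

View pics/w4.png

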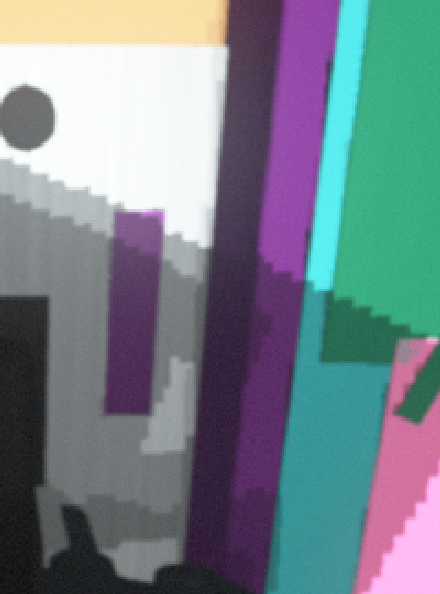

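The visible half of the edge is flush: no bench shows between the blade and the panel side. The near-zero z torque means contact along the whole edge. I'll ease off a little, release part-open so the front finger clears the panel, and rise.

carry_out(increments=[{"travel": [0, -0.006, 0], "rotation": [0, 0, 0]}, {"travel": [0, -0.01, 0], "rotation": [0, 0, 0]}, {"travel": [0, -0.01, 0], "rotation": [0, 0, 0]}])

```text
time: 5.92
tool_pos: [0.5372, -0.23, 0.0094]
tool_rot: [-2.29, -2.145, 0.004]
wrist_force: [-10.1, -0.5, 12.7]
grip_width: 0.155
grasp_force: 61.0
```

carry_out(increments=[{"travel": [0, 0, 0], "rotation": [0, 0, 0]}, {"travel": [0, 0, 0], "rotation": [0, 0, 0]}, {"travel": [0, 0, 0], "rotation": [0, 0, 0]}, {"travel": [0, 0, 0], "rotation": [0, 0, 0]}], grip=0.4)

```text
time: 6.25
tool_pos: [0.5399, -0.2306, 0.0089]
tool_rot: [2.292, 2.147, 0.0]
wrist_force: [0.4, 0.1, -0.1]
grip_width: 0.403
grasp_force: 0.0
```

carry_out(increments=[{"travel": [0, 0, -0.06], "rotation": [0, 0, 0]}, {"travel": [0, 0, -0.2], "rotation": [0, 0, 0]}, {"travel": [0, 0, -0.4], "rotation": [0, 0, 0]}, {"travel": [0, 0, -0.5], "rotation": [0, 0, 0]}, {"travel": [0, 0, -0.5], "rotation": [0, 0, 0]}])

```text
time: 6.67
tool_pos: [0.5426, -0.232, 0.1146]
tool_rot: [2.287, 2.142, 0.005]
wrist_force: [1.2, -0.7, 0.4]
grip_width: 0.394
grasp_force: 0.0
```

```bash
python3 - <<'E'
from h import *
go(.54,-.08,.12,-3.6)
s=r.get_state(); im=r.capture("wrist"); cv2.imwrite("pics/w5.png",im[:,:,::-1])
E
```

```text
travel [ 0.757 -0.063 -0.03 ] rot [ 0.011  0.004 -0.004] t 6.6667 at [ 0.5426 -0.232   0.1146] F [ 1.2 -0.7  0.4]
```

View pics/w5.png

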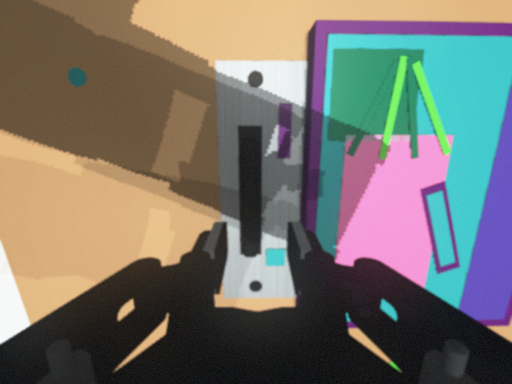

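The guard's front edge lies along the panel side at x≈307. I'll move on to the palette.

carry_out(increments=[{"travel": [0, 0, -0.2], "rotation": [0, 0, 0]}, {"travel": [0.12, 0, -0.36], "rotation": [0, 0, 0]}, {"travel": [0.28, 0, -0.48], "rotation": [0, 0, 0]}, {"travel": [0.46, 0, -0.5], "rotation": [0, 0, 0]}, {"travel": [0.65, 0, -0.5], "rotation": [0, 0, 0]}])

```text
time: 7.13
tool_pos: [0.5486, -0.1003, 0.2106]
tool_rot: [2.293, 2.144, 0.003]
wrist_force: [1.6, -0.3, -0.3]
grip_width: 0.397
grasp_force: 0.0
```

carry_out(increments=[{"travel": [0.2, 0, 0], "rotation": [0, 0, -0.15]}, {"travel": [0.4, 0, 0], "rotation": [0, 0, -0.3]}, {"travel": [0.6, 0, 0], "rotation": [0, 0, -0.45]}, {"travel": [0.8, 0, 0], "rotation": [0, 0, -0.6]}, {"travel": [1, 0, 0], "rotation": [0, 0, -0.75]}])

```text
time: 7.55
tool_pos: [0.5601, 0.1005, 0.208]
tool_rot: [-1.563, -2.724, 0.002]
wrist_force: [0.9, 0.1, -0.0]
grip_width: 0.399
grasp_force: 0.0
```

```bash
python3 - <<'E'
from h import *
go(.555,.24,.2,91.2)
c=cam("top");im=r.capture("top");H,S,V=cv2.split(cv2.cvtColor(im,cv2.COLOR_RGB2HSV))
o=(H<=17)&(S>150)
try: print("tab",rect(c,big(o,(165,190,200,215)),.047))
except Exception as e: print(e)
E
```

```text
travel [0.615 0.33  0.04 ] rot [-0.002 -0.002 -1.353] t 7.55 at [0.5601 0.1005 0.208 ] F [ 0.9  0.1 -0. ]
tab [5.787e+02 2.478e+02 3.010e+01 2.280e+01 5.000e-01]
```

carry_out(increments=[{"travel": [0.12, 0.07, 0], "rotation": [0, 0, -0.15]}, {"travel": [0.25, 0.14, 0], "rotation": [0, 0, -0.3]}, {"travel": [0.38, 0.2, 0], "rotation": [0, 0, -0.45]}, {"travel": [0.5, 0.27, 0], "rotation": [0, 0, -0.6]}, {"travel": [0.615, 0.33, 0.04], "rotation": [0, 0, -0.75]}], grip=1)

```text
time: 8.02
tool_pos: [0.5569, 0.2399, 0.2012]
tool_rot: [0.705, 3.061, 0.001]
wrist_force: [1.0, 0.1, 0.0]
grip_width: 1.001
grasp_force: 0.0
```

carry_out(increments=[{"travel": [0, 0, 0], "rotation": [0, 0, -0.15]}, {"travel": [0, 0, 0], "rotation": [0, 0, -0.3]}, {"travel": [0, 0, 0], "rotation": [0, 0, -0.45]}, {"travel": [0, 0, 0], "rotation": [0, 0, -0.6]}, {"travel": [0, 0, 0], "rotation": [0, 0, -0.6]}])

```text
time: 8.43
tool_pos: [0.5561, 0.238, 0.1998]
tool_rot: [0.027, -3.14, 0.001]
wrist_force: [0.1, -0.1, -0.1]
grip_width: 0.997
grasp_force: 0.0
```

```bash
python3 - <<'E'
from m import *
go(.555,.24,.2,91.2)
s=r.get_state();c=cam("wrist",s);im=r.capture("wrist");cv2.imwrite("pics/w6.png",im[:,:,::-1])
H,S,V=cv2.split(cv2.cvtColor(im,cv2.COLOR_RGB2HSV))
o=(H<=17)&(S>170)
k=big(o,(180,60,340,300));print("tab",rect(c,k,.047),cv2.boundingRect(k))
# guard from top
c=cam("top");im=r.capture("top");H,S,V=cv2.split(cv2.cvtColor(im,cv2.COLOR_RGB2HSV))
cv2.imwrite("pics/t2.png",cv2.resize(im[120:240,270:380,::-1],None,fx=5,fy=5,interpolation=cv2.INTER_NEAREST))
print("guard",rect(c,big((S<70)&(V>80),(270,190,380,250)),.004))
E
```

```text
travel [ 0.005  0.01  -0.001] rot [-0.001 -0.002 -0.005] t 8.4333 at [0.5561 0.238  0.1998] F [ 0.1 -0.1 -0.1]
tab [567.3 240.6  32.3   7.5  86.4] (245, 186, 29, 8)
guard [ 547.2 -236.2  242.1   84.4   86.3]
```

View pics/w6.png

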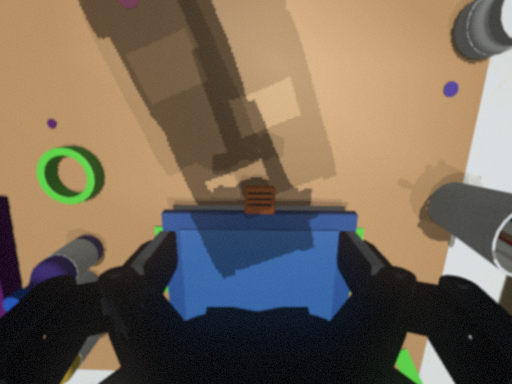

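View pics/t2.png

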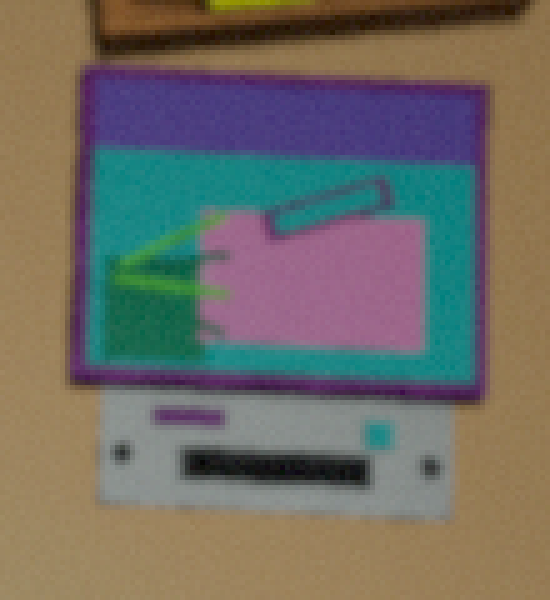

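The first picture shows the tab at columns 245–274, rows 186–214, in front of the lid (front face rows 212–229). In the second, the guard lies flush along the whole panel side, at the panel's angle (86.3° against 86.1°).

```bash
python3 - <<'E'
from m import *
s=r.get_state();c=cam("wrist",s)
print(np.round(cast(c,[(245,186),(274,186),(274.5,214),(245,214),(163,229),(356,229)],.047),4))
print(np.round(cast(c,[(245,213),(274,213)],.035),4))
go(.577,.24,.028,91.2);go(.577,.24,.1,91.2);print(np.round(s["joint_pos"],2))
E
```

```text
[[0.5646 0.2242 0.047 ]
 [0.5643 0.2573 0.047 ]
 [0.5982 0.2588 0.047 ]
 [0.5985 0.2241 0.047 ]
 [0.6185 0.1259 0.047 ]
 [0.6164 0.3568 0.047 ]]
[[0.6016 0.2236 0.035 ]
 [0.6013 0.259  0.035 ]]
travel [-0.105  0.01   0.861] rot [-0.001 -0.002 -0.015] t 8.5333 at [0.5563 0.238  0.2001] F [ 0.4 -0.3 -0.7]
travel [-0.104  0.01   0.501] rot [-0.001 -0.002 -0.015] t 8.5333 at [0.5563 0.238  0.2001] F [ 0.4 -0.3 -0.7]
[ 0.38  0.43  1.7   0.    1.01 -1.2 ]
```

carry_out(increments=[{"travel": [-0.04, 0, 0.17], "rotation": [0, 0, 0]}, {"travel": [-0.08, 0.006, 0.34], "rotation": [0, 0, 0]}, {"travel": [-0.11, 0.013, 0.47], "rotation": [0, 0, 0]}, {"travel": [-0.11, 0.013, 0.5], "rotation": [0, 0, 0]}, {"travel": [-0.11, 0.013, 0.5], "rotation": [0, 0, 0]}], grip=0.8)

```text
time: 8.95
tool_pos: [0.5771, 0.2403, 0.0986]
tool_rot: [0.016, -3.137, 0.003]
wrist_force: [-0.1, -1.0, 0.8]
grip_width: 0.8
grasp_force: 0.0
```

```bash
python3 - <<'E'
from m import *
s=r.get_state();c=cam("wrist",s);im=r.capture("wrist")
cv2.imwrite("pics/w7.png",im[:,:,::-1])
go(.578,.241,.018,91)
E
```

```text
travel [-0.     0.002  0.412] rot [-0.001 -0.003 -0.008] t 9.0 at [0.5781 0.2407 0.1004] F [-0.1 -0.5  0.5]
```

View pics/w7.png

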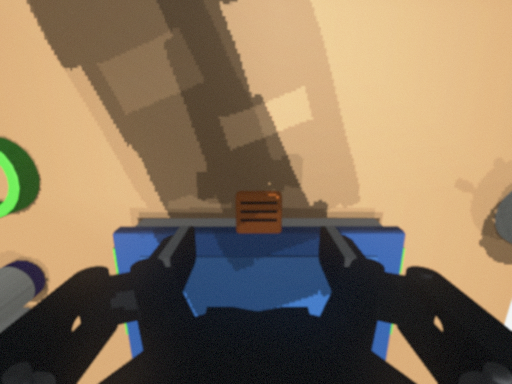

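The tab is at columns 236–281, rows 190–234, centred between the fingers. I'll check its depth once.

```bash
python3 - <<'E'
from m import *
c=cam("wrist",r.get_state())
print(np.round(cast(c,[(236,191),(281,191),(281,234),(236,234)],.047),4))
E
```

```text
[[0.5652 0.2244 0.047 ]
 [0.5649 0.2587 0.047 ]
 [0.6004 0.2599 0.047 ]
 [0.6007 0.2241 0.047 ]]
```

carry_out(increments=[{"travel": [0, 0, 0.12], "rotation": [0, 0, 0]}, {"travel": [0, 0, 0.22], "rotation": [0, 0, 0]}, {"travel": [0, 0, 0.32], "rotation": [0, 0, 0]}, {"travel": [0, 0, 0.4], "rotation": [0, 0, 0]}, {"travel": [0, 0, 0.41], "rotation": [0, 0, 0]}])

```text
time: 9.42
tool_pos: [0.578, 0.2408, 0.0185]
tool_rot: [0.018, -3.14, 0.001]
wrist_force: [0.1, -0.9, -0.1]
grip_width: 0.8
grasp_force: 0.0
```

carry_out(increments=[{"travel": [0, 0, 0], "rotation": [0, 0, 0]}, {"travel": [0, 0, 0], "rotation": [0, 0, 0]}, {"travel": [0, 0, 0], "rotation": [0, 0, 0]}, {"travel": [0, 0, 0], "rotation": [0, 0, 0]}, {"travel": [0, 0, 0], "rotation": [0, 0, 0]}], grip=0)

```text
time: 9.83
tool_pos: [0.58, 0.2413, 0.0212]
tool_rot: [-0.02, 3.139, 0.001]
wrist_force: [-0.1, -2.1, 6.1]
grip_width: 0.41
grasp_force: 59.3
```

carry_out(increments=[{"travel": [0, 0, -0.01], "rotation": [0, 0.013, 0]}, {"travel": [0.001, 0, -0.02], "rotation": [0, 0.026, 0]}, {"travel": [0.002, 0, -0.03], "rotation": [0, 0.039, 0]}, {"travel": [0.003, 0, -0.04], "rotation": [0, 0.052, 0]}, {"travel": [0.004, 0, -0.047], "rotation": [0, 0.064, 0]}])

```text
time: 10.25
tool_pos: [0.5791, 0.2412, 0.028]
tool_rot: [0.02, -3.093, -0.001]
wrist_force: [6.0, 0.2, -12.4]
grip_width: 0.408
grasp_force: 61.6
```

```bash
python3 -c "
from h import *
go(.5793,.2413,.055,91)"
```

```text
travel [ 0.006  0.001 -0.135] rot [ 0.001 -0.062 -0.006] t 10.25 at [0.5791 0.2412 0.028 ] F [  6.    0.2 -12.4]
```

carry_out(increments=[{"travel": [0, 0, -0.01], "rotation": [0, 0.013, 0]}, {"travel": [0.001, 0, -0.02], "rotation": [0, 0.026, 0]}, {"travel": [0.002, 0, -0.03], "rotation": [0, 0.039, 0]}, {"travel": [0.003, 0, -0.04], "rotation": [0, 0.052, 0]}, {"travel": [0.004, 0, -0.047], "rotation": [0, 0.064, 0]}])

```text
time: 10.67
tool_pos: [0.5787, 0.2412, 0.0389]
tool_rot: [0.019, -3.042, -0.0]
wrist_force: [4.2, -1.2, -0.6]
grip_width: 0.408
grasp_force: 63.1
```

carry_out(increments=[{"travel": [0, 0, -0.01], "rotation": [0, 0.013, 0]}, {"travel": [0.001, 0, -0.02], "rotation": [0, 0.026, 0]}, {"travel": [0.002, 0, -0.03], "rotation": [0, 0.039, 0]}, {"travel": [0.003, 0, -0.04], "rotation": [0, 0.052, 0]}, {"travel": [0.004, 0, -0.047], "rotation": [0, 0.064, 0]}])

```text
time: 11.08
tool_pos: [0.5786, 0.2412, 0.0478]
tool_rot: [0.019, -2.992, 0.001]
wrist_force: [5.9, -0.1, -0.4]
grip_width: 0.408
grasp_force: 63.2
```

carry_out(increments=[{"travel": [0, 0, -0.01], "rotation": [0, 0.013, 0]}, {"travel": [0.001, 0, -0.02], "rotation": [0, 0.026, 0]}, {"travel": [0.001, 0, -0.028], "rotation": [0, 0.038, 0]}, {"travel": [0.001, 0, -0.028], "rotation": [0, 0.038, 0]}, {"travel": [0.001, 0, -0.028], "rotation": [0, 0.038, 0]}])

```text
time: 11.5
tool_pos: [0.5788, 0.2412, 0.0529]
tool_rot: [0.019, -2.962, 0.001]
wrist_force: [4.7, 0.8, 0.1]
grip_width: 0.41
grasp_force: 63.2
```

carry_out(increments=[{"travel": [0, 0, 0], "rotation": [0, 0, 0]}, {"travel": [0, 0, 0], "rotation": [0, 0, 0]}, {"travel": [0, 0, 0], "rotation": [0, 0, 0]}, {"travel": [0, 0, 0], "rotation": [0, 0, 0]}, {"travel": [0, 0, 0], "rotation": [0, 0, 0]}])

```text
time: 11.92
tool_pos: [0.5788, 0.2412, 0.0528]
tool_rot: [0.019, -2.962, 0.001]
wrist_force: [4.3, 1.0, 0.8]
grip_width: 0.409
grasp_force: 63.2
```

```bash
python3 - <<'E'
from m import *
s=r.get_state();print(s["tool_pos"],s["wrist_force"],s["grasp_force"],s["grip_width"],s["time"],np.abs(s["joint_velocities"]).max())
A=R.from_rotvec(s["tool_rot"]).as_matrix();g=s["tool_pos"]-A[:,2]*.019
print("tilt",np.arcsin(-A[0,2]),"grasp pt",g)
c=cam("top");im=r.capture("top");H,S,V=cv2.split(cv2.cvtColor(im,cv2.COLOR_RGB2HSV))
print("guard",rect(c,big((S<70)&(V>80),(270,190,380,250)),.004))
cv2.imwrite("pics/s3.png",cv2.resize(r.capture("scene")[130:250,180:380,::-1],None,fx=4,fy=4))
E
```

```text
[0.57877406 0.24119055 0.0528303 ] [4.32839966 0.96803796 0.81422454] 63.22364687919617 0.40890758251185355 11.9167 0.00140413280936454
tilt 0.17945889965529588 grasp pt [0.5821655  0.24122776 0.07152513]
guard [ 546.8 -236.2  242.    83.7   86.2]
```

View pics/s3.png

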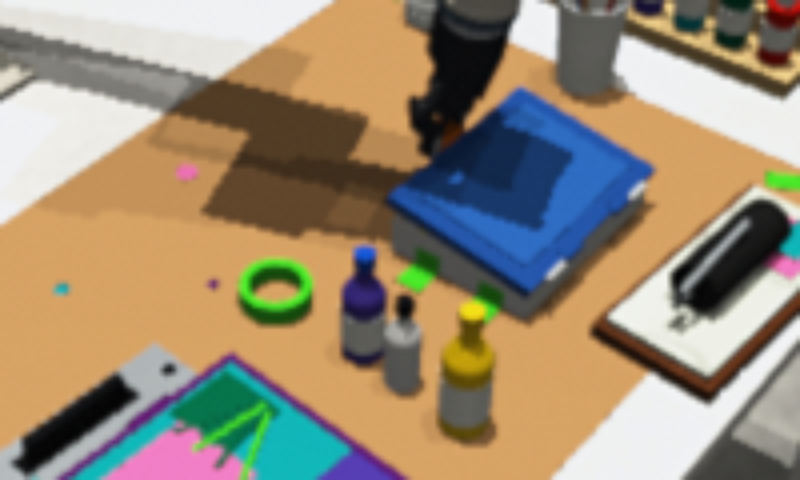

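The scene crop shows the lid raised at the front with its tab in the fingers. The bottles and tape roll look unmoved, and the guard is still flush. I'll check the angle by projecting the lid's front-right corner, seen at scene pixel (277,180).

```bash
python3 - <<'E'
from h import *
K,D,W=cam("scene");E=np.linalg.inv(W)
h=np.array([.581+.187,.2405,.042]);a=np.deg2rad(1.1);X=np.array([np.cos(a),np.sin(a),0]);Y=np.array([-np.sin(a),np.cos(a),0])
for t in(0,.12,.18,.25):
    x,z=-.170,.006
    p=h+X*(x*np.cos(t)+z*np.sin(t))-Y*.113+np.array([0,0,-x*np.sin(t)+z*np.cos(t)])
    q=E[:3,:3]@p+E[:3,3];print(t,K[0,0]*q[0]/-q[2]+K[0,2],K[1,1]*-q[1]/-q[2]+K[1,2])
s=r.get_state();print(s["joint_velocities"].round(4),s["time"])
E
```

```text
0 275.81403781018344 183.83700742747712
0.12 276.3323735603955 180.0996429022012
0.18 276.78320044787176 178.3215083478541
0.25 277.4717407040469 176.33496937416717
[ 0.0007  0.0002  0.0006  0.0013  0.0007 -0.0015] 12.0167
```

```bash
python3 - <<'E'
from h import *
a=cv2.imread("pics/scene0.png")[:,:,::-1].copy();b=r.capture("scene")
for im in(a,b):
    H,S,V=cv2.split(cv2.cvtColor(im,cv2.COLOR_RGB2HSV))
    m=(H>98)&(H<125)&(S>110)
    k=big(m,(268,150,350,215)).reshape(-1,2)
    out=[]
    for x in(279,282,285,290,300,310,318,325,335):
        y=k[k[:,0]==x][:,1];out.append((x,int(y.min()),int(y.max())) if len(y) else None)
    print(k[:,0].min(),k[:,0].max(),out)
E
```

```text
277 342 [(279, 182, 187), (282, 179, 188), (285, 177, 190), (290, 172, 193), (300, 164, 198), (310, 158, 203), (318, 161, 195), (325, 164, 191), (335, 169, 181)]
277 342 [(279, 177, 181), (282, 175, 184), (285, 173, 186), (290, 168, 189), (300, 161, 196), (310, 152, 203), (318, 157, 195), (325, 161, 191), (335, 167, 181)]
```

The front corner rose 5–6 px, where 5.5 is predicted for 0.18 rad, and the hinge side is unchanged. I'll hand in.

```bash
python3 -c "
from bench import r
print(r.sign_off())"
```

```text
the job is handed in; nothing more can be done
None
```

The job is handed in, with no verdict shown: the guard lies flush against the panel's near side and released, and the lid is free of its seal and held steady about 30 mm ajar (about 0.17–0.18 rad); the bottles and tape roll look unmoved.

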